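# Unscrew the left-hand spinner of the desk fan and set it in the bamboo tray

## Task

The little desk fan is half taken apart for washing: unscrew the round spinner nut that holds its blades on. It has a left-hand thread, so it comes undone clockwise seen from above; feel that it gives that way and let it rise with its thread, leaning on it gently, just enough that the light fan does not turn, slide or lift along with it. Then set it down gently, dome up, in the small bamboo tray, and leave the other things on the counter alone.

Things in the scene. Friction and masses are not known exactly. Their poses are not given: they have to be found in the camera images.
- spinner: The spinner nut at the fan's centre: a round fluted white plastic cap, 44 mm across, 34 mm tall, straight-sided from 4 to 26 mm above its underside, domed above; 45 g. Origin: centre of its underside; z up to the dome. Coarse left-hand thread: it rises 12 mm per clockwise turn (about 1 mm slack). Turned the other way it jams.
- fan_hub (a point): Centre of the rotor hub's flat top face (70 mm across), 165 mm above the counter; the spinner's underside sits 2 mm above it on a toothed washer. The washer makes the turn stiff (0.2 to 0.45 N m) until the spinner has risen some 2 mm; then it is easy (under 0.07 N m). The shaft stands up 21 mm from here; the spinner is off its thread after 0.45 to 0.6 turn on it and lifts straight up.
- pencil_tip (a point): Top of a pencil stuck up through the rear guard to stop the blades, 102 mm from the fan's axis, 183 mm above the counter. The rotor swings freely with the spinner for 0.25 to 0.45 rad clockwise before a blade meets the pencil and the thread takes load.
- fan: Light desk fan, 0.75 kg, loose on rubber feet, head tilted to face straight up, front guard off. Origin: centre of its underside; z up. Base 190 mm across; wire guard rim 250 mm across, 150 mm above the counter; grey five-blade rotor, blades below the hub's top. While the nut is stiff the fan turns with it unless pressed down with about 10 to 20 N; over 25 N is too hard. A pull over 6 N lifts it.
- fan_dial (a point): Top of the grey dial on the fan's base, 66 mm from the axis on the fan's -x side, 37 mm above the counter.
- tray: Small bamboo tray, 170 x 130 mm (x, y), 18 mm tall, walls 6 mm, floor 6 mm thick, 0.45 kg, loose. Origin: centre of its underside. To the left or the right of the fan.
- protractor_case: Flat blue plastic case, 150 x 100 x 18 mm; origin at the centre of its underside. Bystander, on the side of the fan opposite the tray.
- tumbler: Glass tumbler, 74 mm across the rim, 115 mm tall; origin at the centre of its underside. Bystander.
- pencil_cup: Stainless pencil cup, 76 mm across, 98 mm tall, with pencils up to 175 mm; origin at the centre of its underside. Bystander.
- craft_box: Red plastic craft box with a flip latch, 166 x 276 mm (x, y), 123 mm tall with its handle; origin at the centre of its underside. Bystander.

How it is judged:
By the outcome, as a careful person would: the job done as asked, in the order asked, and still so for the second after the job is handed in, with the robot touching nothing.
It also fails if it takes over 72 s, if anything falls off the work surface, if the arm or the gripper's body presses on something with over 40 N, if the wrist force passes 120 N, or if a joint passes its speed limit or range.

## Robot

A 7-joint arm with a two-finger parallel gripper is mounted at the origin on the work surface. World frame = base frame: x ahead of the robot, y to its left, z up, the work surface at z = 0. Lengths are in m, angles in rad, forces in N, time in s.
With the tool pointing down it reaches from about 0.425 to 0.875 m from the base axis. Payload 9.9 kg.
Tool frame: the origin (TCP) lies midway between the tips of the shut fingers; the grasp point (between the pads) lies 19 mm behind it; y points along the fingers, x is the direction in which the jaws open and shut, and the axes are right-handed (so a half turn about y gives the same grasp; the last joint's range is limited). The gripper opens to 85 mm and grips with 20 to 120 N. Pads are 22 mm wide; open, the fingers measure 114 mm over their backs; the gripper's body (76 mm by 85 mm) begins 54 mm behind the grasp point. The pads swing forward as they close: fully open they stand 13 mm farther back than shut.
Start: joints at [-1.264, 0.576, 0.025, 1.437, -0.015, 1.129, -0.057], TCP at [0.257, 0.624, 0.231] pointing down, gripper open.
Joint ranges: [-2.76, 2.76], [-0.34, 2.15], [-1.52, 1.57], [0.19, 2.46], [-1.09, 4.23], [0.17, 1.99], [-2.82, 2.82]. Speed limits (rad/s): [2.22, 2.22, 3.01, 3.01, 3.14, 3.14, 3.14].

## Interface

Orientations are given as a unit quaternion [x, y, z, w].
In Python, from rig import robot gives the robot as it stands.
- The arm moves only by the shell command python3 -m jog 'ROWS' [OPENING]. ROWS is JSON, one flat list of numbers, 6 for each row, row after row: the shift along the tool's x, y, z in units of 50 mm (1.0 is 50 mm), then the turn, a rotation vector about the tool's x, y, z in rad. In form: [tx, ty, tz, wx, wy, wz, tx, ty, tz, wx, wy, wz, ...]. A call has 1 to 10 rows; each row is the pose to reach, as a shift and turn from the pose measured when the call began, along the tool's axes at that moment; what a row does not reach only later rows make up. A row lasts 1/8 s, in which the tool goes at most 62.5 mm and 10.7 degrees, less where a joint would pass 70% of its speed; a pose out of reach is approached as far as the arm can. A call with a gripper value outside its range is refused whole. OPENING is the closure in counts, from 0 (fully open) to 255 (shut), set as the call begins (- or left out, the last holds). The fingers move at their own pace and stop on an object; the grip force is fixed at half the most. Time passes only in rows, so rows that repeat a pose let the fingers close. It gives the time, the measured TCP pose, the force and the opening at its end, in the units of the state.
- robot.state(): the state, without advancing time (a new reading comes with each control period).
- robot.snapshot(name): name is "scene" or "top"; returns a dict with "image" (384x512x3 uint8, red, green, blue), "vertical_fov" (degrees; the focal length in pixels is half the picture's height over the tangent of half this angle, whatever the lens; pixels are square), "cx", "cy" (the principal point, pixels), "rvec" (rotation vector, rad) and "tvec" (3), from world to camera coordinates, as OpenCV has them. Camera axes: x right, y down, z forward; pixel columns grow to the right and rows downward; lengths in m; the calibration is good to about 2 mm. A picture is of the moment at which its call begins. There is no depth.
- robot.job_done(): hands the job in, once; it reports no verdict.
The state is a dict: "time_s": time; "joint_positions": joint angles; "qd": joint speeds; "joint_efforts": joint torques, N m; "tcp_pos": TCP position; "ee_rot": TCP orientation; "force": force on the tool from outside, world axes, zero at the start; "wrist_torque": the same for the moment, N m; "opening": finger opening in m.
Only numpy, scipy, OpenCV 4.12 (cv2) and the standard library are available. Lean on these libraries where they do the work, as an engineer would, in place of code of your own. Each camera call takes 0.05 s, during which the arm holds its last target. There are 200 camera calls.

## Working session

There is one attempt and no reset: what is moved stays moved. The work goes in short steps, Python scripts to look and compute and a shell command to move; the robot and the scene stay as the last step left them, time stands still between calls to the robot, and variables do not carry over. Pictures are saved under pics/ and viewed, about 8 in all and at most 12, crops included, and the job is handed in when it is done.

```bash
ls; mkdir -p pics; cat > h.py <<'E'
import numpy as np, cv2
from rig import robot
from scipy.spatial.transform import Rotation as R
def snap(n,f=None):
    s=robot.snapshot(n)
    if f: cv2.imwrite('pics/'+f,cv2.cvtColor(s['image'],cv2.COLOR_RGB2BGR))
    h,w=s['image'].shape[:2]; fl=h/2/np.tan(np.radians(s['vertical_fov'])/2)
    s['K']=np.array([[fl,0,s['cx']],[0,fl,s['cy']],[0,0,1.]]); s['Rm']=cv2.Rodrigues(np.array(s['rvec'],float))[0]; s['t']=np.array(s['tvec'],float).ravel()
    return s
def onplane(s,u,v,z):
    d=s['Rm'].T@np.linalg.inv(s['K'])@[u,v,1]; c=-s['Rm'].T@s['t']
    return c+d*(z-c[2])/d[2]
def proj(s,p):
    q=s['K']@(s['Rm']@np.array(p,float)+s['t']); return q[:2]/q[2]
E
python3 - <<'E'
from h import *
a=snap('scene','a.png');b=snap('top','b.png')
for s in(a,b): print(s['K'][0,0],s['cx'],s['cy'],-s['Rm'].T@s['t'],s['Rm'][2])
for k,v in robot.state().items(): print(k,np.round(v,3))
i=np.hstack([cv2.imread('pics/a.png'),cv2.imread('pics/b.png')])
E
```

```text
pics
441.6864849440939 252.85427751214021 193.7305346992969 [1.24581029 0.24794781 1.01270163] [-0.56363432 -0.21571692 -0.79735975]
478.46500137881276 252.1326472131487 192.58215580234835 [0.43994602 0.00557906 1.36884546] [ 0.12076331 -0.01514394 -0.99256581]
time_s 0.1
joint_positions [-1.264  0.576  0.025  1.438 -0.015  1.129 -0.056]
qd [-0.    -0.002  0.001 -0.001 -0.001  0.     0.001]
joint_efforts [ 6.0000e-03 -7.6731e+01  2.2590e+00 -2.8661e+01  1.6000e-02  8.0000e-03
  0.0000e+00]
tcp_pos [0.257 0.624 0.231]
ee_rot [ 0.588  0.393 -0.394 -0.587]
force [0.176 0.021 0.806]
wrist_torque [-0.008  0.048 -0.027]
opening 0.085
```

View pics/b.png

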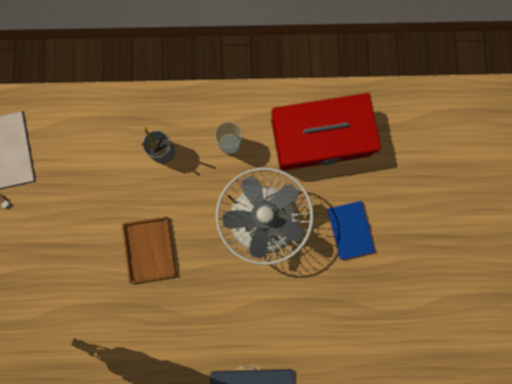

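View pics/a.png

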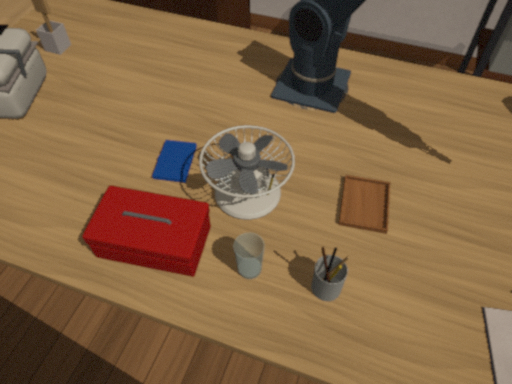

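```bash
python3 - <<'E'
from h import *
a=snap('scene');b=snap('top')
ca=cv2.cvtColor(a['image'],4)[115:225,190:310]; cb=cv2.cvtColor(b['image'],4)[160:270,205:325]
i=np.hstack([cv2.resize(c,None,fx=3.3,fy=3.3,interpolation=cv2.INTER_CUBIC) for c in(ca,cb)])
cv2.imwrite('pics/c.png',i)
print('rim',onplane(b,264.5,215.5,.15))
for n,s,box in(('scene',a,(130,170,225,270)),('top',b,(200,230,250,280))):
    r0,r1,c0,c1=box; im=s['image'][r0:r1,c0:c1].astype(int)
    m=((im.min(2)>150)).astype(np.uint8)
    k,l,st,ce=cv2.connectedComponentsWithStats(m)
    for j in range(1,k):
        if st[j,4]>20: print(n,st[j],ce[j]+[c0,r0])
im=b['image'].astype(int)
for (u,v) in((124,223),(167,218),(178,277),(133,284)): print('tray',onplane(b,u,v,.018).round(3))
for (u,v) in((345,180),(341,200),(386,231),(390,183)): print('tray a',onplane(a,u,v,.018).round(3))
for (u,v) in((151,132),(161,135)): print('cup', onplane(b,u,v,.17))
print('tumbler',onplane(b,228.5,131,.115),'case',onplane(b,351.5,230.5,.018))
for (u,v) in((272,107),(370,94),(380,150),(281,167)): print('box',onplane(b,u,v,.1).round(3))
E
```

```text
rim [ 0.5286092  -0.04314639  0.15      ]
scene [19 15 10  9 63] [248.71428571 149.20634921]
top [ 8  8  7 11 60] [261.         212.88333333]
tray [0.526 0.347 0.018]
tray [0.538 0.227 0.018]
tray [0.373 0.197 0.018]
tray [0.357 0.321 0.018]
tray a [0.404 0.211 0.018]
tray a [0.478 0.217 0.018]
tray a [0.536 0.353 0.018]
tray a [0.37  0.335 0.018]
cup [0.74772342 0.24206352 0.17      ]
cup [0.73933573 0.21656664 0.17      ]
tumbler [0.76019672 0.04574786 0.115     ] case [ 0.4900462 -0.293012   0.018    ]
box [ 0.829 -0.074  0.1  ]
box [ 0.86  -0.344  0.1  ]
box [ 0.703 -0.363  0.1  ]
box [ 0.662 -0.093  0.1  ]
```

View pics/c.png

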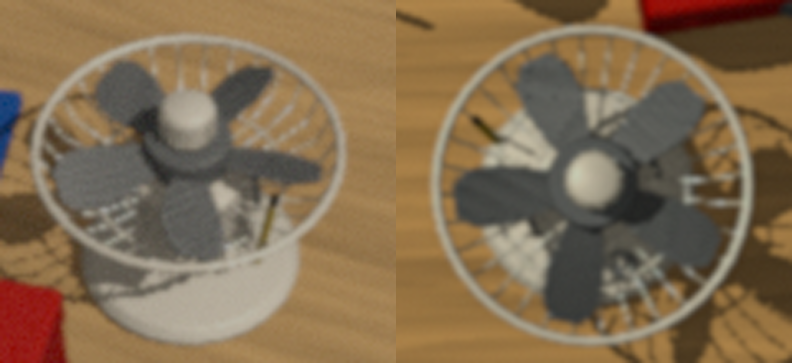

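```bash
cat >> h.py <<'E'
from scipy.optimize import least_squares
def tri(a,pa,b,pb):
    f=lambda p:np.r_[proj(a,p)-pa,proj(b,p)-pb]
    r=least_squares(f,[.53,-.04,.17]); return r.x,r.fun
E
python3 - <<'E'
from h import *
a=snap('scene');b=snap('top')
print('rim top',onplane(b,264.4,216.4,.15).round(4),'rim scene',onplane(a,190+189/3.3,115+150/3.3,.15).round(4))
print('spinner top z.195',onplane(b,264.4,214.5,.195).round(4),'.185',onplane(b,264.4,214.5,.185).round(4))
print('spin scene',onplane(a,246.7,151,.186).round(4))
print('tri spin',tri(a,[246.7,151],b,[264.4,214.5]))
print('pencil',tri(a,[273.3,174.7],b,[229.5,196.4]), onplane(b,229.5,196.4,.183))
# predicted dome silhouettes
for c in ([.530,-.042],[.529,-.0415]):
  for s,n in((a,'a'),(b,'b')):
    th=np.linspace(0,6.28,40); P=[proj(s,[c[0]+.022*np.cos(t),c[1]+.022*np.sin(t),z]) for t in th for z in(.169,.193)]+[proj(s,[*c,.201])]
    P=np.array(P);print(n,P.min(0).round(1),P.max(0).round(1))
# measured: low-saturation light mask near
for s,n,(r0,r1,c0,c1) in((a,'a',(136,172,230,265)),(b,'b',(198,232,245,285))):
    hsv=cv2.cvtColor(s['image'],cv2.COLOR_RGB2HSV)[r0:r1,c0:c1]
    m=(hsv[...,2]>120).astype(np.uint8)
    for row in hsv[::2,:,2]: print(' '.join('%3d'%x for x in row[::1]))
    print()
E
```

```text
rim top [ 0.5263 -0.0428  0.15  ] rim scene [ 0.5395 -0.0371  0.15  ]
spinner top z.195 [ 0.5278 -0.0412  0.195 ] .185 [ 0.5286 -0.0416  0.185 ]
spin scene [ 0.5397 -0.0379  0.186 ]
tri spin (array([ 0.52939143, -0.04204354,  0.17393923]), array([ 0.01539455,  0.00100892,  0.01413912, -0.00508889]))
pencil (array([0.57717551, 0.04558915, 0.16943042]), array([-0.41202454, -0.02042638, -0.39980371,  0.12961564])) [0.57592532 0.04413451 0.183     ]
a [237.9 139.8] [255.2 158.9]
b [255.6 204.8] [273.6 223.1]
a [238.2 139.6] [255.5 158.6]
b [255.4 205.2] [273.4 223.5]
 91  91  92  99 122 145 167 165 159 160 158 158 156 154 159 162 162 162 163 163 163 162 163 159 156 154 154 150 148 150 139 118  99  84  76
 86  89  89  86  88  99 118 143 157 162 162 163 158 157 163 165 159 159 162 159 164 172 170 165 166 165 161 142 115  88  75  70  62  70  64
 88  89  85  85  83  86  90 112 132 150 155 160 162 164 172 172 166 162 162 158 156 168 167 162 157 143 119  90  71  68  67  69  64  67  69
 87  87  83  85  84  85  87  93 106 127 147 155 152 160 166 165 159 157 161 161 158 162 162 147 117  87  76  6
[... 4010 characters left out ...]
  49  44  43  43  41  40  37  37  38  38  38  37  37  37  39
 76  74  75  76  77  79  81  80  78  75  78  83  85  87  86  85  85  85  80  71  63  59  54  46  43  41  43  42  40  37  36  37  38  38  38  37  39  39  47  59
 72  64  74  79  79  80  82  84  84  87  90  85  76  77  82  85  86  87  88  85  86  85  82  75  66  54  45  45  45  41  39  37  37  39  41  43  47  58  71  76
117  71  65  78  85  84  83  93 111 130 129 104  76  65  61  61  61  63  64  63  62  61  60  64  66  71  76  80  78  72  66  66  66  67  70  71  72  74  75  75
131  93  68  68  83 102 117 114 107 104  94  75  67  66  67  66  64  61  56  48  45  50  63  78  84  84  84  83  85  85  86  85  83  78  74  76  75  76  76  77
```

```bash
cat >> h.py <<'E'
def to(p):
    s=robot.state(); r=R.from_quat(s['ee_rot']); return r.inv().apply(np.array(p)-s['tcp_pos'])/.05
def st():
    s=robot.state(); m=R.from_quat(s['ee_rot']).as_matrix()
    print('t',round(s['time_s'],2),'tcp',np.round(s['tcp_pos'],4),'F',np.round(s['force'],1),'M',np.round(s['wrist_torque'],2),'op',round(s['opening'],4),'q',np.round(s['joint_positions'],2))
    print('X',m[:,0].round(3),'Z',m[:,2].round(3), 'tilt rotvec(tool)',tilt().round(4))
def tilt():
    m=R.from_quat(robot.state()['ee_rot']); d=m.inv().apply([0,0,-1]) # desired z in tool axes
    return np.cross([0,0,1],d)
E
python3 - <<'E'
from h import *
st(); print(to([.529,-.042,.30]))
E
```

```text
t 0.3 tcp [0.2571 0.624  0.231 ] F [0.5 0.1 0.6] M [ 0.04 -0.03 -0.05] op 0.0857 q [-1.26  0.58  0.02  1.44 -0.02  1.13 -0.06]
X [ 0.381  0.925 -0.001] Z [-0.925  0.381  0.   ] tilt rotvec(tool) [-1.e+00  6.e-04  0.e+00]
[-10.24479228  -1.37435382 -10.10245087]
```

```bash
sed -i 's/np.cross(\[0,0,1\],d)/np.cross([0,1,0],d)/' h.py; python3 -m jog '[-10.24,-1.37,-10.1,0,0,0,-10.24,-1.37,-10.1,0,0,0,-10.24,-1.37,-10.1,0,0,0,-10.24,-1.37,-10.1,0,0,0,-10.24,-1.37,-10.1,0,0,0,-10.24,-1.37,-10.1,0,0,0,-10.24,-1.37,-10.1,0,0,0,-10.24,-1.37,-10.1,0,0,0,-10.24,-1.37,-10.1,0,0,0,-10.24,-1.37,-10.1,0,0,0]' 0; python3 -c "
from h import *
st(); print(to([.529,-.042,.30]))"
```

```text
time_s: 1.55
tcp_pos: [0.4928, 0.0462, 0.2911]
ee_rot: [0.588, 0.394, -0.393, -0.587]
force: [1.5, 0.9, -0.6]
opening: 0.0857
t 1.55 tcp [0.4928 0.0462 0.2911] F [ 1.5  0.9 -0.6] M [-0.03 -0.06  0.05] op 0.0857 q [-0.36  0.26  0.22  1.81 -0.06  1.08  1.07]
X [0.381 0.925 0.   ] Z [-0.925  0.381 -0.001] tilt rotvec(tool) [ 0.0007 -0.      0.0001]
[-1.3564103  -0.17743087 -1.3406962 ]
```

```bash
python3 -m jog '[-1.35,-0.18,-1.34,0,-1.35,0,-1.35,-0.18,-1.34,0,-1.35,0,-1.35,-0.18,-1.34,0,-1.35,0,-1.35,-0.18,-1.34,0,-1.35,0,-1.35,-0.18,-1.34,0,-1.35,0,-1.35,-0.18,-1.34,0,-1.35,0,-1.35,-0.18,-1.34,0,-1.35,0,-1.35,-0.18,-1.34,0,-1.35,0,-1.35,-0.18,-1.34,0,-1.35,0,-1.35,-0.18,-1.34,0,-1.35,0]' 0; python3 -c "
from h import *
st(); print(to([.529,-.042,.166]),to([.529,-.042,.215]))"
```

```text
time_s: 2.8
tcp_pos: [0.529, -0.0417, 0.3002]
ee_rot: [0.214, 0.674, -0.674, -0.213]
force: [0.5, -0.6, 0.9]
opening: 0.0851
t 2.8 tcp [ 0.529  -0.0417  0.3002] F [ 0.5 -0.6  0.9] M [-0.   -0.03 -0.  ] op 0.0851 q [ 0.    0.3  -0.02  1.71  0.01  1.13  2.51]
X [-0.818  0.575 -0.001] Z [-0.575 -0.818 -0.   ] tilt rotvec(tool) [ 0.0002  0.     -0.0007]
[-6.59503940e-04  2.68328160e+00  5.66340949e-03] [-1.32564160e-03  1.70328185e+00  5.43581522e-03]
```

```bash
python3 -m jog '[0,0.7,0,0,0,0,0,1.4,0,0,0,0,0,2,0,0,0,0,0,2,0,0,0,0]' 0; python3 - <<'E'
from h import *
st(); a=snap('scene');b=snap('top')
ca=cv2.cvtColor(a['image'],4)[95:205,190:310]; cb=cv2.cvtColor(b['image'],4)[160:270,205:325]
i=np.hstack([cv2.resize(c,None,fx=3.3,fy=3.3,interpolation=cv2.INTER_CUBIC) for c in(ca,cb)])
cv2.imwrite('pics/d.png',i)
E
```

```text
time_s: 3.3
tcp_pos: [0.5278, -0.0417, 0.1986]
ee_rot: [-0.212, -0.674, 0.675, 0.215]
force: [0.1, -0.6, 1.0]
opening: 0.0856
t 3.3 tcp [ 0.5278 -0.0417  0.1986] F [ 0.1 -0.6  1. ] M [0.06 0.05 0.01] op 0.0856 q [ 0.    0.4  -0.02  1.86  0.01  0.89  2.51]
X [-0.818  0.576  0.003] Z [-0.576 -0.818  0.002] tilt rotvec(tool) [-0.0021  0.      0.0026]
```

View pics/d.png

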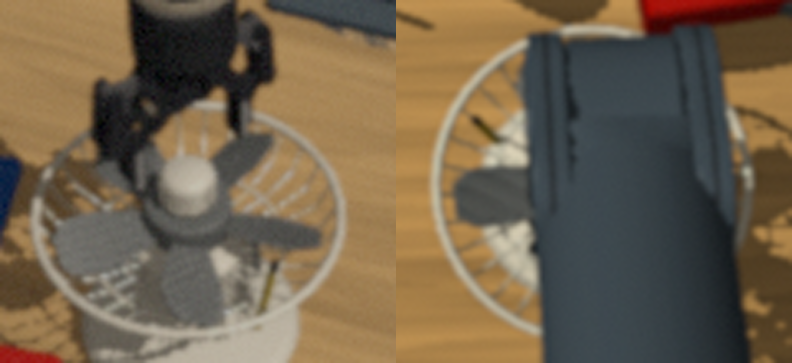

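```bash
python3 -m jog '[-0.02,0.35,-0.014,0,0,0,-0.02,0.65,-0.014,0,0,0,-0.02,0.65,-0.014,0,0,0,-0.02,0.65,-0.014,0,0,0]' 0; python3 -c "
from h import *
st()"; python3 -m jog '[0,0,0,0,0,0,0,0,0,0,0,0,0,0,0,0,0,0]' 130;  python3 -c "
from h import *
st()"; 
```

```text
time_s: 3.9
tcp_pos: [0.5311, -0.0418, 0.1691]
ee_rot: [0.214, 0.674, -0.674, -0.213]
force: [0.1, -0.3, -0.8]
opening: 0.0858
t 3.9 tcp [ 0.5311 -0.0418  0.1691] F [ 0.1 -0.3 -0.8] M [-0.02 -0.02 -0.05] op 0.0858 q [ 0.01  0.43 -0.02  1.9   0.01  0.81  2.5 ]
X [-0.818  0.576 -0.002] Z [-0.576 -0.818 -0.001] tilt rotvec(tool) [ 0.0009  0.     -0.0017]
time_s: 4.28
tcp_pos: [0.5313, -0.0416, 0.1697]
ee_rot: [0.214, 0.674, -0.674, -0.213]
force: [-1.8, 1.3, 5.3]
opening: 0.0436
t 4.28 tcp [ 0.5313 -0.0416  0.1697] F [-1.8  1.3  5.3] M [ 0.16  0.35 -0.02] op 0.0436 q [ 0.01  0.43 -0.02  1.9   0.01  0.81  2.5 ]
X [-0.818  0.576 -0.002] Z [-0.576 -0.818 -0.001] tilt rotvec(tool) [ 0.0014  0.     -0.0022]
```

```bash
python3 -m jog '[0,0,0,0,0,0,0,0,0,0,0,0,0,0,0,0,1.57,0,0,0,0,0,1.57,0,0,0,0,0,1.57,0,0,0,0,0,1.57,0,0,0,0,0,1.57,0,0,0,0,0,1.57,0,0,0,0,0,1.57,0,0,0,0,0,1.57,0]' 85; python3 -c "
from h import *
st()"; python3 -m jog '[0,0,0,0,0.12,0,0,0,0,0,0.12,0]' 85;python3 -c "
from h import *
st()"; python3 -m jog '[0,0,0,0,0,0,0,0,0,0,0,0]' 130;  python3 -c "
from h import *
st()"; 
```

```text
time_s: 5.52
tcp_pos: [0.5313, -0.0416, 0.1696]
ee_rot: [0.617, 0.347, -0.345, -0.616]
force: [-0.3, -0.2, 0.3]
opening: 0.0572
t 5.53 tcp [ 0.5313 -0.0416  0.1696] F [-0.3 -0.2  0.3] M [ 0.1  -0.01 -0.02] op 0.0572 q [-0.28  0.46  0.4   1.91 -0.24  0.82  1.27]
X [0.522 0.853 0.001] Z [-0.853  0.522 -0.002] tilt rotvec(tool) [ 0.0022 -0.      0.0012]
time_s: 5.78
tcp_pos: [0.5313, -0.0414, 0.1695]
ee_rot: [0.637, 0.309, -0.308, -0.636]
force: [0.9, 0.2, -0.5]
opening: 0.0569
t 5.78 tcp [ 0.5313 -0.0414  0.1695] F [ 0.9  0.2 -0.5] M [-0.02  0.04 -0.06] op 0.0569 q [-0.31  0.47  0.44  1.91 -0.26  0.82  1.17]
X [0.619 0.785 0.001] Z [-0.785  0.619 -0.002] tilt rotvec(tool) [ 0.0021 -0.      0.001 ]
time_s: 6.02
tcp_pos: [0.5313, -0.0414, 0.1697]
ee_rot: [0.636, 0.31, -0.308, -0.636]
force: [-1.0, 0.4, 3.5]
opening: 0.0442
t 6.03 tcp [ 0.5313 -0.0414  0.1697] F [-1.   0.4  3.5] M [ 0.12  0.18 -0.03] op 0.0442 q [-0.31  0.47  0.44  1.91 -0.26  0.82  1.17]
X [0.618 0.786 0.001] Z [-0.786  0.618 -0.002] tilt rotvec(tool) [ 0.0021 -0.      0.0015]
```

```bash
python3 -m jog '[0,0,0,0,0,0,0,0,0,0,0,0,0,0,0,0,-1.6,0,0,0,0,0,-1.6,0,0,0,0,0,-1.6,0,0,0,0,0,-1.6,0,0,0,0,0,-1.6,0,0,0,0,0,-1.6,0,0,0,0,0,-1.6,0,0,0,0,0,-1.6,0]' 85; python3 -m jog '[0,0,0,0,-0.25,0,0,0,0,0,-0.25,0,0,0,0,0,-0.25,0,0,0,0,0,-0.25,0]' 85;python3 -c "
from h import *
st()"; python3 -m jog '[0,0,0,0,0,0,0,0,0,0,0,0,0,0,0,0,0,0,0,0,0,0,0,0]' 255;  python3 -c "
from h import *
st()"; python3 -m jog '[0,0.02,0,0,0,0,0,0.02,0,0,0,0]' 255;  python3 -c "
from h import *
st()"; 
```

```text
time_s: 7.28
tcp_pos: [0.5313, -0.0415, 0.1696]
ee_rot: [0.253, 0.661, -0.66, -0.252]
force: [-0.6, -0.5, -0.2]
opening: 0.0568
time_s: 7.78
tcp_pos: [0.5313, -0.0416, 0.1696]
ee_rot: [0.17, 0.687, -0.687, -0.168]
force: [0.3, 0.5, 0.3]
opening: 0.057
t 7.78 tcp [ 0.5313 -0.0416  0.1696] F [0.3 0.5 0.3] M [0.04 0.03 0.01] op 0.057 q [ 0.03  0.43 -0.06  1.9   0.04  0.81  2.61]
X [-0.886  0.464 -0.002] Z [-0.464 -0.886 -0.001] tilt rotvec(tool) [ 0.0009  0.     -0.0022]
time_s: 8.28
tcp_pos: [0.5314, -0.0415, 0.1698]
ee_rot: [0.17, 0.687, -0.686, -0.168]
force: [-1.6, 1.1, 6.8]
opening: 0.0427
t 8.28 tcp [ 0.5314 -0.0415  0.1698] F [-1.6  1.1  6.8] M [ 0.04  0.34 -0.01] op 0.0427 q [ 0.03  0.43 -0.06  1.9   0.04  0.81  2.61]
X [-0.886  0.464 -0.002] Z [-0.464 -0.886 -0.001] tilt rotvec(tool) [ 0.0011  0.     -0.0025]
time_s: 8.52
tcp_pos: [0.5315, -0.0415, 0.1695]
ee_rot: [0.17, 0.687, -0.686, -0.168]
force: [-3.6, 0.7, 11.5]
opening: 0.0429
t 8.53 tcp [ 0.5315 -0.0415  0.1695] F [-3.6  0.7 11.5] M [ 0.08  0.68 -0.01] op 0.0429 q [ 0.03  0.43 -0.06  1.9   0.04  0.81  2.61]
X [-0.886  0.464 -0.003] Z [-0.464 -0.886 -0.001] tilt rotvec(tool) [ 0.0014  0.     -0.0032]
```

```bash
python3 -m jog '[0,0.02,0,0,0.1,0,0,0.02,0,0,0.2,0]' 255;  python3 -c "
from h import *
st()"
```

```text
time_s: 8.78
tcp_pos: [0.5316, -0.0416, 0.1695]
ee_rot: [0.239, 0.666, -0.665, -0.236]
force: [-4.4, -0.2, 13.6]
opening: 0.0428
t 8.78 tcp [ 0.5316 -0.0416  0.1695] F [-4.4 -0.2 13.6] M [-0.01  1.1   0.03] op 0.0428 q [-0.01  0.43 -0.01  1.9   0.    0.81  2.44]
X [-0.774  0.634 -0.003] Z [-0.634 -0.774 -0.002] tilt rotvec(tool) [ 0.0025  0.     -0.0035]
```

```bash
python3 -m jog '[0.01,0.02,0.01,0,0.1,0,0.01,0.02,0.01,0,0.2,0]' 255;  python3 -c "
from h import *
st()"
```

```text
time_s: 9.02
tcp_pos: [0.5312, -0.0415, 0.1695]
ee_rot: [0.306, 0.639, -0.637, -0.302]
force: [-4.8, 0.9, 14.9]
opening: 0.0425
t 9.03 tcp [ 0.5312 -0.0415  0.1695] F [-4.8  0.9 14.9] M [0.33 0.89 0.17] op 0.0425 q [-0.05  0.43  0.05  1.9  -0.03  0.8   2.27]
X [-0.63   0.777 -0.004] Z [-0.777 -0.63  -0.004] tilt rotvec(tool) [ 0.0043  0.     -0.0037]
```

```bash
python3 -m jog '[0.008,0.018,0.008,0.004,0.1,-0.004,0.008,0.015,0.008,0.004,0.2,-0.004]' 255;  python3 -c "
from h import *
st()"
```

```text
time_s: 9.28
tcp_pos: [0.5312, -0.041, 0.1699]
ee_rot: [0.367, 0.605, -0.603, -0.367]
force: [-3.4, 2.0, 14.4]
opening: 0.0426
t 9.28 tcp [ 0.5312 -0.041   0.1699] F [-3.4  2.  14.4] M [0.51 0.92 0.44] op 0.0426 q [-0.08  0.43  0.11  1.9  -0.06  0.81  2.11]
X [-0.461  0.888  0.001] Z [-0.888 -0.461 -0.002] tilt rotvec(tool) [ 0.0023 -0.      0.0006]
```

```bash
python3 -m jog '[0.005,0.02,0.008,0.002,0.1,0,0.005,0.018,0.008,0.002,0.2,0]' 255;  python3 -c "
from h import *
st()"
```

```text
time_s: 9.52
tcp_pos: [0.5312, -0.0408, 0.1702]
ee_rot: [0.427, 0.565, -0.564, -0.426]
force: [-4.1, 0.2, 15.1]
opening: 0.043
t 9.53 tcp [ 0.5312 -0.0408  0.1702] F [-4.1  0.2 15.1] M [0.09 0.92 0.62] op 0.043 q [-0.12  0.44  0.16  1.9  -0.1   0.81  1.94]
X [-0.273  0.962  0.   ] Z [-0.962 -0.273 -0.002] tilt rotvec(tool) [ 0.0016 -0.      0.0004]
```

```bash
python3 - <<'E'
from h import *
st(); a=snap('scene','e0.png')
o=cv2.imread('pics/a.png'); n=cv2.cvtColor(a['image'],4)
i=np.hstack([cv2.resize(c[115:225,190:310],None,fx=3.3,fy=3.3,interpolation=cv2.INTER_CUBIC) for c in(o,n)])
cv2.imwrite('pics/e.png',i)
E
```

```text
t 9.53 tcp [ 0.5312 -0.0408  0.1702] F [-4.1  0.2 15.1] M [0.09 0.92 0.62] op 0.043 q [-0.12  0.44  0.16  1.9  -0.1   0.81  1.94]
X [-0.273  0.962  0.   ] Z [-0.962 -0.273 -0.002] tilt rotvec(tool) [ 0.0016 -0.      0.0004]
```

View pics/e.png

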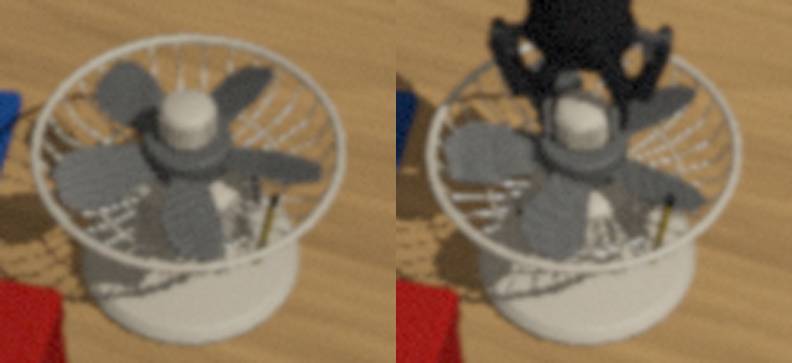

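```bash
python3 -m jog '[0,0.022,0.012,0.001,0.1,0,0,0.02,0.012,0.001,0.2,0,0,0.016,0.01,0.001,0.3,0]' 255;  python3 -c "
from h import *
st()"
```

```text
time_s: 9.95
tcp_pos: [0.5311, -0.0409, 0.1707]
ee_rot: [0.508, 0.493, -0.491, -0.507]
force: [-4.8, -0.2, 16.5]
opening: 0.0428
t 9.95 tcp [ 0.5311 -0.0409  0.1707] F [-4.8 -0.2 16.5] M [0.17 1.02 0.62] op 0.0428 q [-0.18  0.44  0.25  1.9  -0.15  0.81  1.69]
X [0.031 1.    0.001] Z [-1.     0.031 -0.002] tilt rotvec(tool) [ 0.002  -0.      0.0009]
```

```bash
python3 -m jog '[0,0.021,0.025,0.002,0.1,0.001,0,0.019,0.025,0.002,0.2,0.001,-0.005,0.015,0.025,0.002,0.3,0.001]' 255;  python3 -c "
from h import *
st()"
```

```text
time_s: 10.32
tcp_pos: [0.5305, -0.0405, 0.1718]
ee_rot: [0.576, 0.411, -0.409, -0.576]
force: [-5.3, 2.4, 23.2]
opening: 0.0426
t 10.32 tcp [ 0.5305 -0.0405  0.1718] F [-5.3  2.4 23.2] M [0.63 1.02 0.11] op 0.0426 q [-0.24  0.45  0.34  1.9  -0.2   0.82  1.44]
X [0.328 0.945 0.002] Z [-0.945  0.328 -0.002] tilt rotvec(tool) [ 0.0017 -0.      0.0022]
```

```bash
python3 -m jog '[0,-0.015,0.01,0.002,0.05,0.002,0,-0.02,0.01,0.002,0.1,0.002]' 255;  python3 -c "
from h import *
st()"
```

```text
time_s: 10.58
tcp_pos: [0.5302, -0.0402, 0.1729]
ee_rot: [-0.596, -0.38, 0.38, 0.596]
force: [0.4, 0.5, -0.2]
opening: 0.0426
t 10.57 tcp [ 0.5302 -0.0402  0.1729] F [ 0.4  0.5 -0.2] M [-0.03  0.03  0.01] op 0.0426 q [-0.27  0.45  0.37  1.9  -0.22  0.82  1.35]
X [0.422 0.907 0.   ] Z [-0.907  0.422  0.   ] tilt rotvec(tool) [-0.0001  0.      0.0003]
```

```bash
python3 -m jog '[0,0.004,0,0,0.17,0,0,0.002,0,0,0.34,0,0,-0.004,0,0,0.5,0]' 255;  python3 -c "
from h import *
st()"
```

```text
time_s: 10.95
tcp_pos: [0.5303, -0.0403, 0.1731]
ee_rot: [0.672, 0.219, -0.219, -0.672]
force: [-1.0, 0.0, 1.6]
opening: 0.0425
t 10.95 tcp [ 0.5303 -0.0403  0.1731] F [-1.   0.   1.6] M [-0.05  0.05  0.03] op 0.0425 q [-0.36  0.48  0.52  1.91 -0.31  0.84  0.95]
X [0.808 0.589 0.   ] Z [-0.589  0.808 -0.   ] tilt rotvec(tool) [ 0.0002 -0.      0.0004]
```

```bash
python3 -m jog '[0,-0.002,0,0,0.18,0,0,-0.008,0,0,0.36,0,0,-0.014,0,0,0.54,0,0,-0.02,0,0,0.7,0]' 255;  python3 -c "
from h import *
st()"
```

```text
time_s: 11.45
tcp_pos: [0.5307, -0.0404, 0.1744]
ee_rot: [0.707, -0.026, 0.027, -0.706]
force: [-0.6, -0.6, 3.4]
opening: 0.0425
t 11.45 tcp [ 0.5307 -0.0404  0.1744] F [-0.6 -0.6  3.4] M [-0.07  0.11  0.06] op 0.0425 q [-0.49  0.52  0.73  1.91 -0.45  0.88  0.39]
X [ 0.997 -0.076  0.001] Z [ 0.076  0.997 -0.   ] tilt rotvec(tool) [ 0.0002 -0.      0.0013]
```

```bash
python3 -m jog '[0,-0.006,0,0,0.18,0,0,-0.013,0,0,0.36,0,0,-0.02,0,0,0.54,0,0,-0.026,0,0,0.7,0]' 255;  python3 -c "
from h import *
st()"
```

```text
time_s: 11.95
tcp_pos: [0.5308, -0.0406, 0.1758]
ee_rot: [0.654, -0.269, 0.27, -0.654]
force: [-0.5, -0.4, 2.0]
opening: 0.0427
t 11.95 tcp [ 0.5308 -0.0406  0.1758] F [-0.5 -0.4  2. ] M [-0.14  0.19  0.03] op 0.0427 q [-0.6   0.6   0.94  1.91 -0.59  0.94 -0.15]
X [ 0.71  -0.704  0.002] Z [0.704 0.71  0.001] tilt rotvec(tool) [-0.0005  0.      0.0019]
```

```bash
python3 -m jog '[0,-0.005,0,0,0.18,0,0,-0.012,0,0,0.36,0,0,-0.019,0,0,0.54,0,0,-0.025,0,0,0.7,0]' 255;  python3 -c "
from h import *
st()"
```

```text
time_s: 12.45
tcp_pos: [0.5308, -0.0409, 0.1772]
ee_rot: [0.521, -0.478, 0.48, -0.52]
force: [-0.8, -1.1, 3.4]
opening: 0.0423
t 12.45 tcp [ 0.5308 -0.0409  0.1772] F [-0.8 -1.1  3.4] M [-0.16  0.3   0.04] op 0.0423 q [-0.68  0.7   1.15  1.91 -0.74  1.04 -0.69]
X [ 0.084 -0.996  0.002] Z [0.996 0.084 0.002] tilt rotvec(tool) [-0.0017  0.      0.0019]
```

```bash
python3 -m jog '[0,-0.006,0,0.001,0.18,0,0,-0.013,0,0.001,0.36,0,0,-0.02,0,0.001,0.5,0]' 255;  python3 -c "
from h import *
st()"
```

```text
time_s: 12.82
tcp_pos: [0.5306, -0.0411, 0.1781]
ee_rot: [0.384, -0.592, 0.595, -0.385]
force: [-1.9, -1.1, 1.7]
opening: 0.0422
t 12.82 tcp [ 0.5306 -0.0411  0.1781] F [-1.9 -1.1  1.7] M [-0.18  0.32 -0.01] op 0.0422 q [-0.71  0.78  1.28  1.91 -0.84  1.13 -1.09]
X [-0.409 -0.913  0.001] Z [ 0.913 -0.409  0.003] tilt rotvec(tool) [-0.0032  0.      0.0014]
```

```bash
python3 -m jog '[0,-0.02,0,0,0,0,0,-0.03,0,0,0,0]' 255;  python3 -c "
from h import *
st()"
```

```text
time_s: 13.08
tcp_pos: [0.5307, -0.041, 0.1794]
ee_rot: [0.385, -0.592, 0.594, -0.385]
force: [-1.3, -0.8, -0.5]
opening: 0.0426
t 13.07 tcp [ 0.5307 -0.041   0.1794] F [-1.3 -0.8 -0.5] M [-0.01  0.05 -0.03] op 0.0426 q [-0.72  0.78  1.28  1.91 -0.84  1.13 -1.09]
X [-0.406 -0.914  0.002] Z [ 0.914 -0.406  0.003] tilt rotvec(tool) [-0.0031  0.      0.0016]
```

```bash
python3 -m jog '[0,-0.015,0,0,0,0,0,-0.03,0,0.003,0,-0.001]' 255;  python3 -c "
from h import *
st()"
```

```text
time_s: 13.32
tcp_pos: [0.5307, -0.0409, 0.181]
ee_rot: [0.385, -0.59, 0.595, -0.386]
force: [-0.6, -0.1, -1.0]
opening: 0.0425
t 13.32 tcp [ 0.5307 -0.0409  0.181 ] F [-0.6 -0.1 -1. ] M [0.02 0.01 0.  ] op 0.0425 q [-0.72  0.78  1.29  1.91 -0.84  1.13 -1.09]
X [-0.405 -0.914  0.002] Z [ 0.914 -0.405  0.006] tilt rotvec(tool) [-0.0062  0.      0.0023]
```

```bash
python3 -m jog '[0,-0.1,0,-0.006,0,0.002,0,-0.3,0,-0.006,0,0.002,0,-0.7,0,-0.006,0,0.002,0,-1.4,0,-0.006,0,0.002,0,-1.6,0,-0.006,0,0.002,0,-1.6,0,-0.006,0,0.002]' 255;  python3 - <<'E'
from h import *
st(); a=snap('scene','f0.png'); n=cv2.cvtColor(a['image'],4); o=cv2.imread('pics/a.png')
i=np.hstack([cv2.resize(c[75:225,190:310],None,fx=3.3,fy=3.3,interpolation=cv2.INTER_CUBIC) for c in(o,n)])
cv2.imwrite('pics/f.png',i)
E
```

```text
time_s: 14.08
tcp_pos: [0.5306, -0.0406, 0.2619]
ee_rot: [0.385, -0.592, 0.593, -0.386]
force: [-0.4, -0.7, -1.3]
opening: 0.0432
t 14.07 tcp [ 0.5306 -0.0406  0.2619] F [-0.4 -0.7 -1.3] M [-0.03 -0.07 -0.04] op 0.0432 q [-0.76  0.7   1.38  1.79 -0.72  1.28 -1.18]
X [-0.405 -0.914 -0.001] Z [ 0.914 -0.405  0.001] tilt rotvec(tool) [-0.0014  0.     -0.0006]
```

View pics/f.png

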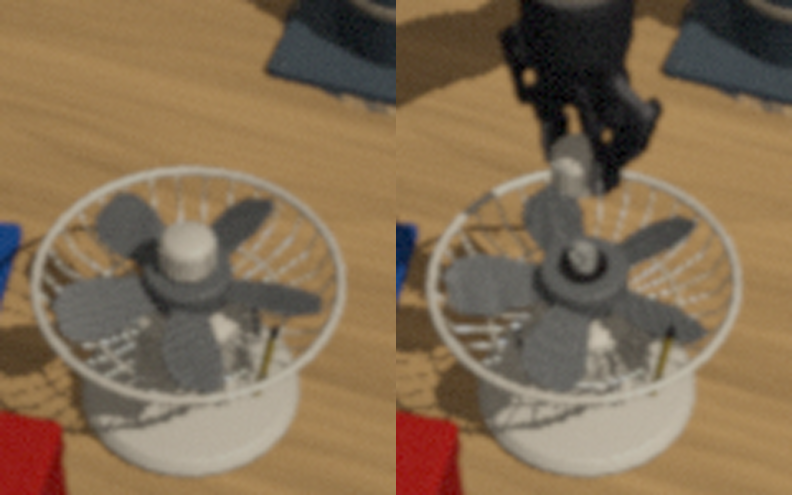

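```bash
python3 - <<'E'
from h import *
o=cv2.imread('pics/b.png'); b=snap('top')
for im in (o,cv2.cvtColor(b['image'],4)):
    hsv=cv2.cvtColor(im,cv2.COLOR_BGR2HSV)[200:300,100:200]
    lab=cv2.cvtColor(im,cv2.COLOR_BGR2HSV)
    m=((hsv[...,0]<13)|(hsv[...,2]<100)).astype(np.uint8)
    m=cv2.morphologyEx(m,cv2.MORPH_OPEN,np.ones((3,3)))
    k,l,s,c=cv2.connectedComponentsWithStats(m); j=1+np.argmax(s[1:,4])
    pts=np.argwhere(l==j)[:,::-1].astype(np.float32)+[100,200]
    P=np.array([onplane(b,u,v,.018)[:2]for u,v in pts],np.float32)
    print(s[j],cv2.minAreaRect(P))
print(to([.4485,.273,.2619]))
for p in ([.4485,.273,.018],):print(proj(b,p))
E
```

```text
[ 68  19  11  59 278] ((0.4537813067436218, 0.20965488255023956), (0.16407369077205658, 0.01540257129818201), 6.782773494720459)
[   0   19  100   81 3761] ((0.42530468106269836, 0.2727678418159485), (0.27308982610702515, 0.22122545540332794), 88.5391845703125)
[-5.06595226 -0.02506346 -4.02847701]
[150.5086782  250.21109578]
```

```bash
python3 -m jog '[-0.6,0,-0.5,-0.001,-0.18,0,-1.6,0,-1.2,-0.001,-0.36,0,-2.6,0,-2,-0.001,-0.54,0,-3.6,0,-2.8,-0.001,-0.72,0,-4.6,0,-3.6,-0.001,-0.9,0,-5.07,0,-4.03,-0.001,-1.08,0,-5.07,0,-4.03,-0.001,-1.26,0,-5.07,0,-4.03,-0.001,-1.44,0,-5.07,0,-4.03,-0.001,-1.62,0,-5.07,0,-4.03,-0.001,-1.8,0]' 255; python3 - <<'E'
from h import *
st(); b=snap('top'); a=snap('scene')
print(to([.4485,.273,.06]))
i=np.hstack([cv2.resize(c,(396,396),interpolation=cv2.INTER_CUBIC) for c in(cv2.cvtColor(a['image'],4)[110:250,290:430],cv2.cvtColor(b['image'],4)[180:320,80:220])])
cv2.imwrite('pics/g.png',i)
E
```

```text
time_s: 15.42
tcp_pos: [0.4479, 0.2731, 0.2597]
ee_rot: [0.705, -0.065, 0.063, -0.704]
force: [0.9, -0.0, 0.3]
opening: 0.0425
t 15.43 tcp [0.4479 0.2731 0.2597] F [ 0.9 -0.   0.3] M [ 0.   -0.02  0.06] op 0.0425 q [-1.28  0.49  1.    1.81 -0.46  1.1  -0.3 ]
X [ 0.984 -0.181 -0.002] Z [ 0.181  0.984 -0.002] tilt rotvec(tool) [ 0.0017  0.     -0.0024]
[1.94659146e-02 4.00198012e+00 3.85726973e-03]
```

View pics/g.png

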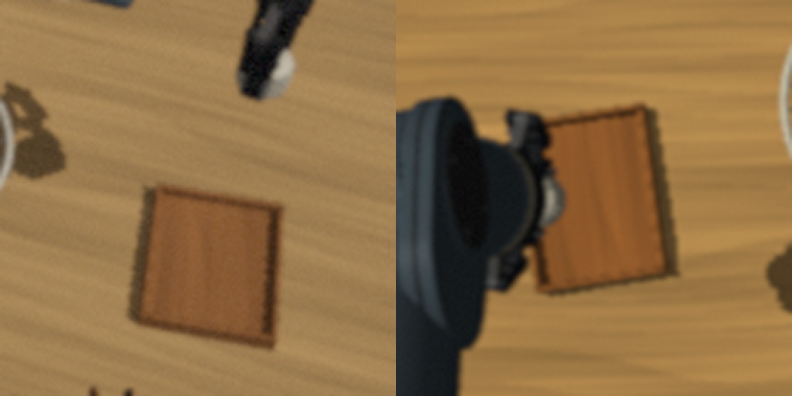

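```bash
python3 -m jog '[0.02,0.8,0,0,0,0,0.02,1.6,0,0.001,0,-0.002,0.02,2.4,0,0.001,0,-0.002,0.02,3.2,0,0.001,0,-0.002,0.02,3.9,0,0.001,0,-0.002,0.02,4.5,0,0.001,0,-0.002,0.02,4.5,0,0.001,0,-0.002]' 255; python3 - <<'E'
from h import *
a=snap('scene');print(onplane(a,364.6,204,.018)); st(); print(to([.4485,.273,.012]))
E
```

```text
time_s: 16.4
tcp_pos: [0.4472, 0.2717, 0.0331]
ee_rot: [0.705, -0.068, 0.066, -0.703]
force: [-0.4, -0.3, -0.8]
opening: 0.0423
[0.46880559 0.2817868  0.018     ]
t 16.45 tcp [0.4481 0.272  0.0345] F [ 0.9 -0.2  0.4] M [ 0.01 -0.04  0.03] op 0.0428 q [-1.06  0.74  0.68  2.05 -0.8   0.63 -0.01]
X [ 0.982 -0.188 -0.002] Z [ 0.188  0.982 -0.002] tilt rotvec(tool) [ 0.0018  0.     -0.0018]
[0.00575013 0.45038323 0.02122428]
```

```bash
python3 - <<'E'
from h import *
a=snap('scene');b=snap('top')
for u,v in((124,223),(167.3,217.1),(177.5,277.2),(130.9,283.2)):
    for z in (.018,):
        p=onplane(b,u,v,z); print(p.round(3),proj(a,p).round(1), 'crop',((proj(a,p)-[290,110])*2.83).round())
for s,n in((a,'a'),(b,'b')): print(n,proj(s,robot.state()['tcp_pos']))
i=np.hstack([cv2.resize(c,(396,396),interpolation=cv2.INTER_CUBIC) for c in(cv2.cvtColor(a['image'],4)[140:260,310:430],cv2.cvtColor(b['image'],4)[190:310,90:210])])
cv2.imwrite('pics/h.png',i)
E
```

```text
[0.526 0.347 0.018] [384.5 227.4] crop [268. 332.]
[0.54  0.226 0.018] [338.7 218.2] crop [138. 306.]
[0.372 0.198 0.018] [343.2 170.9] crop [151. 172.]
[0.359 0.327 0.018] [388.  179.5] crop [277. 197.]
a [364.10818583 193.8553633 ]
b [149.32126217 250.00314496]
```

View pics/h.png

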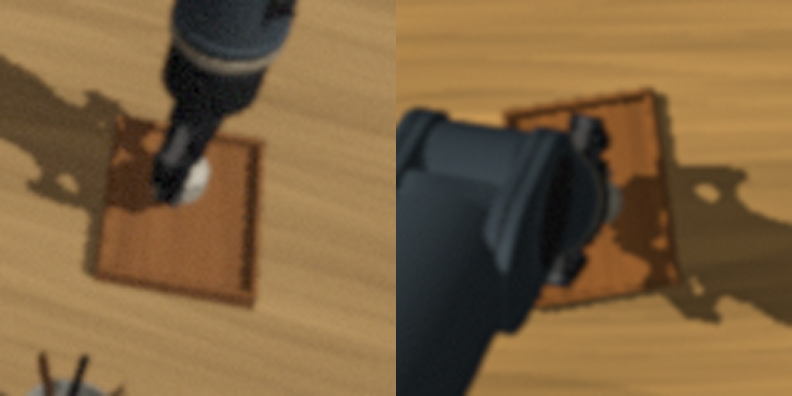

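```bash
python3 -m jog '[0.13,0.1,0.04,0,0,0,0.13,0.25,0.04,0.002,0,-0.002,0.13,0.38,0.04,0.002,0,-0.002,0.13,0.42,0.04,0.002,0,-0.002,0.13,0.42,0.04,0.002,0,-0.002]' 255; python3 -c "
from h import *
st()"; python3 -m jog '[0,0.02,0,0,0,0,0,0.04,0,0,0,0]' 255; python3 -c "
from h import *
st()"
```

```text
time_s: 17.18
tcp_pos: [0.4557, 0.2734, 0.0147]
ee_rot: [-0.703, 0.065, -0.067, 0.705]
force: [-0.0, -0.7, -0.3]
opening: 0.0425
t 17.18 tcp [0.4557 0.2734 0.0147] F [-0.  -0.7 -0.3] M [ 0.   -0.    0.04] op 0.0425 q [-1.02  0.77  0.64  2.05 -0.84  0.59  0.02]
X [ 0.982 -0.186  0.002] Z [0.186 0.982 0.002] tilt rotvec(tool) [-0.0023  0.      0.0021]
time_s: 17.42
tcp_pos: [0.4557, 0.2734, 0.0128]
ee_rot: [-0.703, 0.065, -0.067, 0.705]
force: [0.2, 0.0, -0.5]
opening: 0.0426
t 17.43 tcp [0.4557 0.2734 0.0128] F [ 0.2  0.  -0.5] M [-0.04 -0.03 -0.01] op 0.0426 q [-1.02  0.78  0.63  2.05 -0.84  0.59  0.02]
X [ 0.982 -0.186  0.002] Z [0.186 0.982 0.002] tilt rotvec(tool) [-0.0025  0.      0.0022]
```

```bash
for i in 1 2 3; do :; done; python3 -m jog '[0,0.02,0,-0.001,0,0.001,0,0.04,0,-0.002,0,0.002]' 255; python3 -c "
from h import *
st()"; python3 -m jog '[0,0.01,0,0,0,0,0,0.02,0,0,0,0]' 255; python3 -c "
from h import *
st()"
```

```text
time_s: 17.68
tcp_pos: [0.4557, 0.2735, 0.0108]
ee_rot: [-0.704, 0.066, -0.066, 0.704]
force: [-0.2, 0.6, -1.6]
opening: 0.0428
t 17.68 tcp [0.4557 0.2735 0.0108] F [-0.2  0.6 -1.6] M [-0.04  0.03 -0.06] op 0.0428 q [-1.02  0.78  0.63  2.05 -0.84  0.59  0.02]
X [ 0.982 -0.186  0.   ] Z [0.186 0.982 0.   ] tilt rotvec(tool) [-0.0005  0.      0.0001]
time_s: 17.92
tcp_pos: [0.4557, 0.2735, 0.0098]
ee_rot: [-0.704, 0.066, -0.066, 0.704]
force: [-1.1, -0.7, 3.6]
opening: 0.0429
t 17.93 tcp [0.4557 0.2735 0.0098] F [-1.1 -0.7  3.6] M [-0.    0.14 -0.05] op 0.0429 q [-1.02  0.78  0.63  2.05 -0.85  0.59  0.03]
X [ 0.982 -0.186  0.   ] Z [0.186 0.982 0.   ] tilt rotvec(tool) [-0.0005  0.      0.0002]
```

```bash
python3 -m jog '[0,0,0,0,0,0,0,0,0,0,0,0,0,0,0,0,0,0,0,0,0,0,0,0]' 85; python3 -c "
from h import *
st()"; python3 -m jog '[0,-0.2,0,0,0,0,0,-0.6,0,0,0,0,0,-1.3,0,0,0,0,0,-2.2,0,0,0,0,0,-3.2,0,0,0,0,0,-4.4,0,0,0,0,0,-4.8,0,0,0,0,0,-4.8,0,0,0,0]' 85; python3 -m jog '[-2,0,2,0,0,0,-3,0,3,0,0,0,-3,0,3,0,0,0,-3,0,3,0,0,0,-3,0,3,0,0,0,-3,0,3,0,0,0]' 85; python3 - <<'E'
from h import *
st(); b=snap('top','t0.png'); a=snap('scene','s0.png')
n=cv2.cvtColor(a['image'],4); 
i=np.hstack([cv2.resize(n[110:250,170:410],(480,280),interpolation=cv2.INTER_CUBIC),cv2.resize(cv2.cvtColor(b['image'],4)[190:310,90:210],(280,280),interpolation=cv2.INTER_CUBIC)])
cv2.imwrite('pics/i.png',i)
E
```

```text
time_s: 18.42
tcp_pos: [0.4558, 0.2735, 0.0098]
ee_rot: [-0.704, 0.066, -0.066, 0.704]
force: [-0.0, 0.0, -0.5]
opening: 0.0571
t 18.43 tcp [0.4558 0.2735 0.0098] F [-0.   0.  -0.5] M [0.01 0.01 0.03] op 0.0571 q [-1.02  0.78  0.63  2.05 -0.85  0.59  0.03]
X [ 0.982 -0.186  0.   ] Z [0.186 0.982 0.   ] tilt rotvec(tool) [-0.0005  0.      0.0002]
time_s: 19.42
tcp_pos: [0.4562, 0.2734, 0.2516]
ee_rot: [-0.703, 0.065, -0.067, 0.705]
force: [0.2, -0.1, -0.8]
opening: 0.0569
time_s: 20.18
tcp_pos: [0.3373, 0.4475, 0.2513]
ee_rot: [-0.703, 0.066, -0.068, 0.704]
force: [0.5, 0.0, 0.3]
opening: 0.0569
t 20.18 tcp [0.3373 0.4475 0.2513] F [0.5 0.  0.3] M [ 0.01 -0.02 -0.02] op 0.0569 q [-1.62  0.57  1.01  1.74 -0.53  1.13 -0.64]
X [ 0.982 -0.188  0.002] Z [0.188 0.982 0.002] tilt rotvec(tool) [-0.0017  0.      0.0022]
```

View pics/i.png

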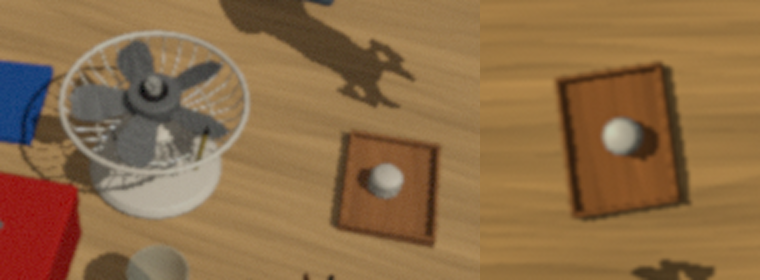

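The picture shows the spinner dome up near the tray's centre, at about (385,180) in the left half and (622,136) in the right half. The shaft is bare, the fan and the other things are in place, and the arm is clear.

```bash
python3 -c "
from h import *
for o,n in(('b','t0'),('a','s0')):
    d=cv2.absdiff(cv2.imread('pics/%s.png'%o),cv2.imread('pics/%s.png'%n)).max(2)
    for k,(r,c) in {'t0':{'box':((95,165),(270,380)),'case':((200,262),(328,376)),'tumbler':((120,158),(214,244)),'cup':((128,165),(142,174))},'s0':{'base':((195,218),(212,282)),'tumbler':((233,278),(232,265)),'cup':((245,300),(310,348))}}[n].items(): print(n,k,np.percentile(d[r[0]:r[1],c[0]:c[1]],[50,95]))
print(robot.job_done())"
```

```text
t0 box [2. 5.]
t0 case [ 1. 18.]
t0 tumbler [1. 2.]
t0 cup [1. 2.]
s0 base [ 2. 22.]
s0 tumbler [2. 5.]
s0 cup [3. 7.]
the job is handed in; nothing more can be done
None
```

The spinner nut is off the fan and sits dome up near the middle of the bamboo tray. I handed the job in at about 20 s on the robot's clock, well under the 72 s limit; it reports no verdict.

**Unscrewing:**
- I gripped the nut and turned it clockwise about 4.65 rad in all.
- The first 0.4 rad swung freely. It then gave stiffly, with up to 0.62 N m at the wrist, and rose with its thread. After roughly 2 mm it ran easily.
- I pressed with 14–17 N while it was stiff and 2–3 N afterwards. It then lifted straight off with about 1 N of pull.

**Placing:** I lowered it until it touched the tray floor with 3.6 N, released it and moved the arm clear.

**Last checks:**
- The final pictures show a bare shaft and the nut upright in the tray.
- The craft box, tumbler and pencil cup match the first pictures. The protractor case and the fan base differ a little in a few pixels; I put this down to shadows and the turned rotor, but did not check further.

**What did not go cleanly:**
- **Pressing force:** just as the nut freed, it read 23.2 N, close to the 25 N limit. I eased off at once.
- **Torque:** the 0.62 N m reading is above the stated 0.2–0.45 N m.
- **Fan position:** the grip point drifted about 1.5 mm while I was pressing. The pictures show no visible movement of the fan, but a slide that small cannot be ruled out.
- **Cameras:** the two disagreed by about 20 mm on where the tray was. I aimed between the two estimates, and the last picture shows the nut well inside the tray.

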